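# Find the loose grinder tool-rest bracket

## Robot

A 6-joint arm with a two-finger parallel gripper is mounted at the origin on the work surface. World frame = base frame: x ahead of the robot, y to its left, z up, the work surface at z = 0. Lengths are in m, angles in rad, forces in N, time in s.
With the tool pointing down it reaches from about 0.35 to 0.95 m from the base axis. Payload 17.4 kg.
Tool frame: the origin (TCP) lies at the very end of the fingers, on their centre line; the grasp point (between the pads) lies 19 mm behind it; z points along the fingers, y is the line along which they close (so a half turn about z gives the same grasp; the last joint's range is limited). The gripper opens to 93 mm and grips with 3 to 60 N. Pads are 15 mm wide; open, the fingers measure 128 mm over their backs; the gripper's body (75 mm by 188 mm) begins 65 mm behind the grasp point.
Start: joints at [-1.25, 0.116, 1.442, -0, 1.584, -0.038], TCP at [0.237, -0.632, 0.219] pointing down, gripper open.
Joint ranges: [-2.83, 2.83], [-0.83, 2.19], [0.07, 2.5], [-1.14, 4.28], [0.01, 3], [-2.97, 2.97]. Speed limits (rad/s): [1.89, 1.89, 2.22, 3.14, 3.14, 3.14].

## Interface

Orientations are given as a rotation vector (axis times angle).
In Python, from station import state, imaging, ticket gives the robot as it stands.
- The arm moves only by the tool carry_out, never from a script. Its argument "targets" is a list of rows, each an object with "angular": the turn, a rotation vector about the tool's x, y, z as a fraction of full scale, a list of three; "dp": the shift along the tool's x, y, z as a fraction of full scale, a list of three; "fingers": the gripper's target within -1 to 1 (fully open at 1, half-way at 0, shut at -1). A call has 1 to 12 rows; each row is the pose to reach, as a shift and turn from the pose commanded when the call began, along the tool's axes at that moment, turning the shorter way round; what a row does not reach only later rows make up. Full scale, the value 1, is 80 mm for a shift and pi rad for a turn. A row lasts 1/12 s, in which the tool goes at most 41.7 mm and 7.16 degrees, less where a joint would pass 70% of its speed; a pose out of reach is approached as far as the arm can. A call with a number of a shift or a turn outside -1 to 1 is refused whole. A call with a gripper value outside its range is refused whole. The fingers move at their own pace and stop on an object; "squeeze" is the grip in N (left out, the last holds). Time passes only in rows, so rows that repeat a pose let the fingers close. It gives the time, the measured TCP pose, the force, the opening and the grip force at its end, in the units of the state.
- state(): the state, without advancing time (a new reading comes with each control period).
- imaging.get_image(name): name is "scene" or "top" or "wrist"; returns (picture, depth): 480x640x3 uint8, red, green, blue; 480x640 float32, m along the optical axis (not along the pixel's ray), 0 where there is no reading.
- imaging.camera_model(name): a dict with "fx", "fy", "cx", "cy" (pixels), "k1" (the pictures are not rectified: a ray, as slopes to the right and down, at radius r is drawn at 1 + k1 r^2 times it, then the intrinsics apply), "cam_to_world" (4x4, takes a point from camera to world coordinates). Camera axes: x right, y up, looking along -z (the intrinsics and any distortion apply to the point x, -y, -z); pixel columns grow to the right and rows downward; lengths in m; the calibration is good to about 2 mm. A picture is of the moment at which its call begins: read the wrist's pose just before it. camera_model takes no time and is no camera call; for the wrist camera it gives the pose at the moment of the call.
- ticket.finish_job(): hands the job in; it is judged then, once.
Trained networks look in the newest picture that a camera, given by its name, has taken for a name from the list of things; names that differ only in an ending like _2 or _b are one class to them, and where a whole thing is asked for, a point or a joint stands for the part that bears it (a point fixed in the world has none). Each returns a list of dicts, best first, with "confidence" (0 to 1); they miss things now and then, are a little off and sometimes report something else, mostly with a low value. They report only what shows in the picture. A call takes as long as a camera call. They do not tell look-alikes from the thing itself.
- imaging.spot_in(camera, label): "position" ([column, row] in pixels, amid what is visible of it).
The state is a dict: "clock": time; "joint_pos": joint angles; "joint_vel": joint speeds; "joint_efforts": joint torques, N m; "position": TCP position; "eef_rot": TCP orientation; "ft_force": force on the tool from outside, world axes, zero at the start; "moment": the same for the moment, N m; "finger_gap": opening from 0.0 (shut) to 1.0 (fully open); "finger_force": force on a finger pad.
Only numpy, scipy, OpenCV 4.12 (cv2) and the standard library are available. Lean on these libraries where they do the work, as an engineer would, in place of code of your own. Each camera call takes 0.05 s, during which the arm holds its last target. There are 200 camera calls.

## Task

Check the three tool-rest brackets on the steel plate for worn hinges, from the robot's left to its right: rock each upright arm gently through all its play, first away from the robot and then back towards it. Once all three are checked, take the one whose arm is loose and set it down upright in the low scrap tray; leave the two sound brackets standing where they are and do not disturb the plane, screwdriver or tin.

Things in the scene. Friction and masses are not known exactly. Their poses are not given: they have to be found in the camera images.
- bracket_a_mid (a point): one of three outwardly identical grinder tool-rest brackets, 135 mm high, 0.93 kg (+-7 %), standing loose at any of the three places; one has a loose arm, which must be found by feel. This point: on the foot's middle line 67.5 mm above its underside, fixed to the foot. x points away from the robot (within 0.4 rad) and is the direction in which the arm rocks, z up
- bracket_a: foot of bracket_a, origin at the centre of its underside: grey casting 150 (x) x 64 (y) x 14 mm high with two ears 36 mm long (x), outer faces 18.5 mm either side of the middle, tops 58 mm above the underside; bolt heads stand out 7 mm more. Once the arm's play is used up, the foot slides or tips if pushed with over about 5 N at the arm's top
- bar_a (a joint): lean (rad) of bracket_a's arm, an upright steel bar 24 (x) x 14 (y) mm from the pin (40 mm above the underside, along y) to 135 mm; free on all sides above 58 mm. 0 upright, positive: top leans away from the robot. Sound: about 0.03 each way (2.5 mm at 80 mm above the pin); loose: about 0.13 (10 mm). Then a hard stop. Friction under 0.5 N at the top; it stays where it is left
- bracket_b_mid (a point): middle point of another bracket, outwardly the same in every way as that of bracket_a; same axes
- bracket_b: foot of bracket_b, outwardly the same in every way as that of bracket_a
- bar_b (a joint): lean (rad) of bracket_b's arm, outwardly the same in every way as that of bracket_a; same sense; sound or loose
- bracket_c_mid (a point): middle point of another bracket, outwardly the same in every way as that of bracket_a; same axes
- bracket_c: foot of bracket_c, outwardly the same in every way as that of bracket_a
- bar_c (a joint): lean (rad) of bracket_c's arm, outwardly the same in every way as that of bracket_a; same sense; sound or loose
- place_left (a point): left-hand place (world +y end, the robot's left) on the fixed checking plate, a flat dark steel plate 190 (x) x 360 (y) x 8 mm thick; the point lies on the plate's top, 8 mm above the table; x across the plate away from the robot, y along it to the left. One bracket stands within 15 mm of each place
- place_middle (a point): middle place, at the plate's centre, 130 mm from the left one; same axes
- place_right (a point): right-hand place (world -y end), 130 mm from the middle one; same axes
- tray_in (a point): centre of the inner floor (5 mm above the table) of the fixed scrap tray: low open sheet-steel tray, outside 220 (x) x 140 (y) x 25 mm, walls 5 mm, inside 210 x 130 mm; it stands at the left or the right of the plate; z up, x along its long side
- plane: bystander: wooden smoothing plane 200 mm long, 62 wide, about 115 high, loose, on the other side of the plate from the tray; origin under its centre
- driver: bystander: screwdriver 200 mm long lying beyond the plate, loose
- tin: bystander: round metal tin 60 mm in diameter, 100 mm high, standing loose beyond the plate, at its left; origin under its centre
Not all that is in view belongs to the job. What is shaped like the bracket_a but black or orange is not meant.

How it is judged:
By the outcome, as a careful person would: the job done as asked, in the order asked, and still so for the second after the job is handed in, with the robot touching nothing.
It also fails if it takes over 72 s, if anything falls off the work surface, if the arm or the gripper's body presses on something with over 40 N, if the wrist force passes 120 N, or if a joint passes its speed limit or range.

## Working session

There is one attempt and no reset: what is moved stays moved. The work goes in short steps, Python scripts to look and compute and a tool call to move; the robot and the scene stay as the last step left them, time stands still between calls to the robot, and variables do not carry over. Pictures are saved under pics/ and viewed, at most 10 in all, crops included, and the job is handed in when it is done.

Besides the shell and the picture viewer there is one more tool, called after ">>>" in YAML: its name, and indented under it one key for each argument. carry_out: Moves the arm, as the interface text tells. Its arguments: {"type":"object","properties":{"targets":{"type":"array"},"squeeze":{"type":"number"}},"required":["targets"]}

```bash
ls; mkdir -p pics; cat > h.py <<'E'
import numpy as np, cv2
from station import state, imaging, ticket
def cloud(name):
    m=imaging.camera_model(name); im,d=imaging.get_image(name)
    v,u=np.mgrid[0:480,0:640].astype(float)
    K=np.array([[m['fx'],0,m['cx']],[0,m['fy'],m['cy']],[0,0,1]])
    p=cv2.undistortPoints(np.stack([u.ravel(),v.ravel()],1)[:,None],K,np.array([m['k1'],0,0,0.]))[:,0]
    x,y=p[:,0].reshape(480,640),p[:,1].reshape(480,640)
    P=np.stack([x*d,-y*d,-d],-1)@m['cam_to_world'][:3,:3].T+m['cam_to_world'][:3,3] if isinstance(m['cam_to_world'],np.ndarray) else None
    if P is None:
        T=np.array(m['cam_to_world']); P=np.stack([x*d,-y*d,-d],-1)@T[:3,:3].T+T[:3,3]
    P[d==0]=np.nan
    return im,P
E
python3 - <<'E'
from h import *
s=state(); print({k:np.round(v,3) for k,v in s.items()})
for n in ("scene","top"):
    im,P=cloud(n); cv2.imwrite(f'pics/{n}0.png',im[:,:,::-1]); np.save(f'{n}.npy',P)
    for l in ("bracket_a","bar_a","plane","driver","tin","tray_in","place_left"):
        try:
            for r in imaging.spot_in(n,l):
                c,w=r['position']; print(n,l,round(r['confidence'],2),round(c),round(w),np.round(P[int(w),int(c)],3))
        except Exception as e: print(l,e)
E
```

```text
pics
{'clock': np.float64(0.0), 'joint_pos': array([-1.25 ,  0.116,  1.442, -0.   ,  1.584, -0.038]), 'joint_vel': array([ 0.001, -0.001,  0.   ,  0.001, -0.001,  0.001]), 'joint_efforts': array([-3.0000e-03, -7.2126e+01, -6.2262e+01,  7.8000e-02,  2.4000e-02,
       -0.0000e+00]), 'position': array([ 0.237, -0.632,  0.218]), 'eef_rot': array([-3.09, -0.56,  0.  ]), 'ft_force': array([ 0.195, -0.158,  1.224]), 'moment': array([ 0.007, -0.03 ,  0.02 ]), 'finger_force': np.float64(0.0), 'finger_gap': np.float64(1.002)}
scene bracket_a 0.97 306 240 [ 0.575 -0.013  0.027]
scene bracket_a 0.94 344 172 [0.386 0.02  0.041]
scene bracket_a 0.77 371 258 [0.58  0.122 0.023]
scene bracket_a 0.74 171 334 [ 0.847 -0.179  0.06 ]
scene bracket_a 0.64 305 215 [ 0.586 -0.01   0.127]
scene bracket_a 0.57 244 226 [ 0.594 -0.134  0.058]
scene bar_a 0.96 167 318 [ 0.84  -0.181  0.102]
scene bar_a 0.82 239 204 [ 0.586 -0.141  0.117]
scene bar_a 0.8 372 233 [0.592 0.119 0.121]
scene bar_a 0.63 303 216 [ 0.586 -0.014  0.123]
scene bar_a 0.62 344 143 [0.37  0.016 0.11 ]
scene plane 0.91 180 161 [ 0.464 -0.32
[... 292 characters left out ...]
scene place_left 0.63 317 260 [0.604 0.017 0.011]
top bracket_a 0.91 400 140 [ 0.833 -0.18   0.014]
top bracket_a 0.85 267 252 [0.569 0.113 0.087]
top bracket_a 0.81 316 355 [0.367 0.019 0.136]
top bracket_a 0.57 328 258 [ 0.566 -0.011  0.025]
top bracket_a 0.56 386 253 [ 0.566 -0.128  0.061]
top bar_a 0.76 266 246 [0.575 0.111 0.125]
top bar_a 0.59 328 248 [ 0.567 -0.007  0.145]
top bar_a 0.27 198 192 [0.696 0.254 0.099]
top plane 0.65 485 314 [ 0.435 -0.321  0.089]
top driver 0.95 335 136 [ 0.838 -0.03   0.027]
top tin 0.64 198 188 [0.702 0.254 0.101]
top tray_in 0.62 170 300 [0.482 0.336 0.004]
top tray_in 0.57 329 257 [ 0.562 -0.012  0.063]
top place_left 0.62 312 249 [0.586 0.025 0.01 ]
```

View pics/scene0.png

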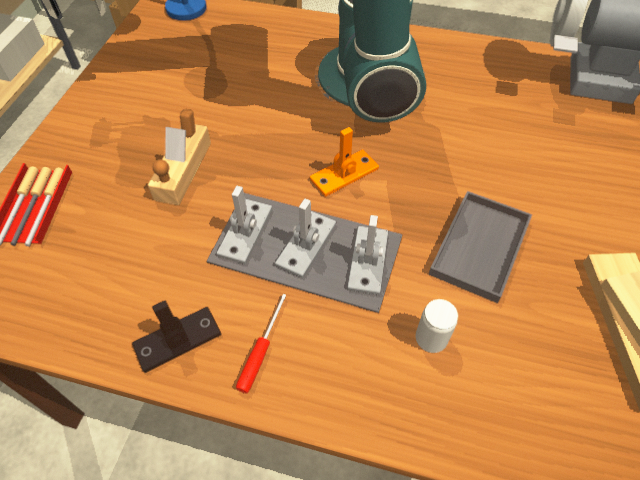

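View pics/top0.png

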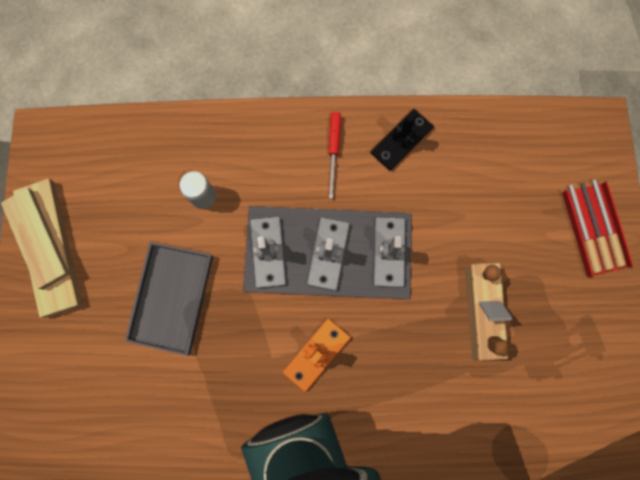

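```bash
python3 - <<'E'
from h import *
for n in ("scene","top"):
    P=np.load(n+'.npy').reshape(-1,3)
    for y0 in (.122,-.011,-.134):
        near=(abs(P[:,1]-y0)<.055)&(abs(P[:,0]-.585)<.1)
        t=P[near&(P[:,2]>.105)&(P[:,2]<.16)]
        print(n,y0,'top',len(t),np.round(np.median(t,0),4),np.round(np.percentile(t,[3,97],axis=0),3).tolist(), 'z>.138',np.round(np.mean(t[t[:,2]>.138],0),4))
        f=P[near&(P[:,2]>.0165)&(P[:,2]<.03)]
        r=cv2.minAreaRect(f[:,:2].astype(np.float32)*1000); print('  foot',len(f),np.round(np.array([*r[0],*r[1],r[2]]),1))
    t=P[(P[:,1]>.22)&(P[:,1]<.45)&(P[:,0]<.66)&(P[:,0]>.3)&(P[:,2]>.014)&(P[:,2]<.035)]
    r=cv2.minAreaRect(t[:,:2].astype(np.float32)*1000); print('tray',len(t),np.round(np.array([*r[0],*r[1],r[2]]),1))
E
```

```text
scene 0.122 top 179 [0.5903 0.1192 0.1417] [[0.57, 0.112, 0.109], [0.593, 0.126, 0.147]] z>.138 [0.5822 0.1187 0.1448]
  foot 1557 [591.1 119.2 170.9  63.9   4.8]
scene -0.011 top 227 [ 0.5815 -0.0097  0.1348] [[0.565, -0.02, 0.108], [0.587, -0.003, 0.147]] z>.138 [ 0.5762 -0.0111  0.1445]
  foot 1489 [574.7 -11.8  65.6 151.9  77.3]
scene -0.134 top 230 [ 0.5826 -0.1402  0.1336] [[0.566, -0.15, 0.107], [0.589, -0.136, 0.147]] z>.138 [ 0.5779 -0.1423  0.1442]
  foot 1427 [ 576.1 -143.5   65.2  152.1   86.8]
tray 1359 [485.1 332.2 141.  227.3  77.3]
top 0.122 top 129 [0.5776 0.1167 0.1422] [[0.568, 0.111, 0.108], [0.591, 0.125, 0.145]] z>.138 [0.5793 0.1179 0.1428]
  foot 1643 [580.6 118.1 150.7  64.4   4.8]
top -0.011 top 110 [ 0.5713 -0.0115  0.1418] [[0.562, -0.019, 0.112], [0.585, -0.004, 0.146]] z>.138 [ 0.5738 -0.0118  0.1426]
  foot 1665 [574.6 -12.3  63.9 150.2  77.9]
top -0.134 top 136 [ 0.5743 -0.1401  0.1419] [[0.564, -0.15, 0.109], [0.586, -0.135, 0.146]] z>.138 [ 0.576  -0.1421  0.143 ]
  foot 1632 [ 575.7 -142.4   64.8  151.1   86.9]
tray 1130 [484.3 333.  143.3 220.4  77.7]
```

The scene shows three grey brackets on the plate at about (240,230), (305,240) and (370,255). The tray is on the left at (480,245). The orange one at (344,165) and the black one at (175,335) are decoys. The top view agrees with this. I'm moving over to the left bracket now.

>>> carry_out:
  targets:
    - {"dp": [1,-1,0],"angular": [0,0,0],"fingers": -0.1}
    - {"dp": [1,-1,0],"angular": [0,0,0],"fingers": -0.1}
    - {"dp": [1,-1,0],"angular": [0,0,0],"fingers": -0.1}

```text
clock: 1.05
position: [0.2844, -0.527, 0.2184]
eef_rot: [-3.091, -0.56, -0.0]
ft_force: [0.9, 0.1, 0.4]
finger_gap: 0.834
finger_force: 0.0
```

>>> carry_out:
  targets:
    - {"dp": [1,-1,0],"angular": [0,0,0],"fingers": -0.1}
    - {"dp": [1,-1,0],"angular": [0,0,0],"fingers": -0.1}
    - {"dp": [1,-1,0],"angular": [0,0,0],"fingers": -0.1}

```text
clock: 1.3
position: [0.3314, -0.4235, 0.2189]
eef_rot: [3.091, 0.561, 0.001]
ft_force: [-0.3, 0.0, 0.4]
finger_gap: 0.619
finger_force: 0.0
```

>>> carry_out:
  targets:
    - {"dp": [1,-1,0],"angular": [0,0,0],"fingers": -0.1}
    - {"dp": [1,-1,0],"angular": [0,0,0],"fingers": -0.1}
    - {"dp": [1,-1,0],"angular": [0,0,0],"fingers": -0.1}

```text
clock: 1.55
position: [0.3781, -0.3205, 0.2189]
eef_rot: [3.091, 0.561, 0.001]
ft_force: [-0.6, -0.1, 0.6]
finger_gap: 0.455
finger_force: 0.0
```

>>> carry_out:
  targets:
    - {"dp": [1,-1,0],"angular": [0,0,0],"fingers": -0.1}
    - {"dp": [1,-1,0],"angular": [0,0,0],"fingers": -0.1}
    - {"dp": [1,-1,0],"angular": [0,0,0],"fingers": -0.1}

```text
clock: 1.8
position: [0.4249, -0.2174, 0.219]
eef_rot: [3.091, 0.561, 0.001]
ft_force: [0.4, 0.1, 0.7]
finger_gap: 0.45
finger_force: 0.0
```

>>> carry_out:
  targets:
    - {"dp": [1,-1,0],"angular": [0,0,0],"fingers": -0.1}
    - {"dp": [1,-1,0],"angular": [0,0,0],"fingers": -0.1}
    - {"dp": [1,-1,0],"angular": [0,0,0],"fingers": -0.1}

```text
clock: 2.05
position: [0.4717, -0.1143, 0.219]
eef_rot: [-3.091, -0.562, -0.001]
ft_force: [0.7, 0.0, 0.0]
finger_gap: 0.454
finger_force: 0.0
```

>>> carry_out:
  targets:
    - {"dp": [1,-1,0],"angular": [0,0,0],"fingers": -0.1}
    - {"dp": [1,-1,0],"angular": [0,0,0],"fingers": -0.1}
    - {"dp": [1,-1,0],"angular": [0,0,0],"fingers": -0.1}

```text
clock: 2.3
position: [0.5186, -0.0111, 0.2189]
eef_rot: [-3.091, -0.562, -0.001]
ft_force: [0.2, -0.5, -0.3]
finger_gap: 0.45
finger_force: 0.0
```

>>> carry_out:
  targets:
    - {"dp": [1,-1,0],"angular": [0,0,-0.04]}
    - {"dp": [1,-1,0],"angular": [0,0,-0.08]}
    - {"dp": [1,-1,0],"angular": [0,0,-0.12]}
    - {"dp": [1,-1,0],"angular": [0,0,-0.16]}
    - {"dp": [1,-1,0],"angular": [0,0,-0.2]}
    - {"dp": [1,-1,0],"angular": [0,0,-0.24]}
    - {"dp": [1,-1,0],"angular": [0,0,-0.28]}
    - {"dp": [1,-1,0],"angular": [0,0,-0.32]}
    - {"dp": [1,-1,0],"angular": [0,0,-0.36]}
    - {"dp": [1,-1,0],"angular": [0,0,-0.4]}
    - {"dp": [1,-1,0],"angular": [0,0,-0.413]}
    - {"dp": [1,-1,0],"angular": [0,0,-0.413]}

```text
invalid input
```

```bash
cat >> h.py <<'E'
from scipy.spatial.transform import Rotation as R
def go(p,yaw):
    "dp, angular for TCP to p with tool y at yaw deg (mod 180)"
    s=state(); q=R.from_rotvec(s['eef_rot']); 
    y=np.radians(yaw); Y=np.array([np.cos(y),np.sin(y),0]); Z=np.array([0,0,-1.])
    best=min((R.from_matrix(np.stack([np.cross(k*Y,Z),k*Y,Z],1)) for k in(1,-1)),key=lambda r:(q.inv()*r).magnitude())
    print('pos',np.round(s['position'],4),'t',s['clock'],'j6',round(s['joint_pos'][5],2),'F',np.round(s['ft_force'],1))
    print('dp',np.round(q.inv().apply(np.array(p)-s['position'])/.08,3),'ang',np.round((q.inv()*best).as_rotvec()/np.pi,3))
E
python3 - <<'E'
from h import *
go([.579,.118,.112],4.8)
im,P=cloud('wrist'); cv2.imwrite('pics/w1.png',im[:,:,::-1])
P=P.reshape(-1,3)
t=P[(P[:,2]>.138)&(P[:,2]<.152)&(abs(P[:,1]-.118)<.03)&(abs(P[:,0]-.58)<.04)]
print(len(t),np.round(t.mean(0),4),np.round(np.percentile(t,[2,98],axis=0),3)) if len(t) else 0
E
```

```text
pos [ 0.5186 -0.0111  0.2189] t 2.3 j6 1.14 F [ 0.2 -0.5 -0.3]
dp [ 1.274 -1.245  1.337] ang [ 0.    -0.    -0.412]
1250 [0.5795 0.1181 0.1425] [[0.568 0.111 0.139]
 [0.591 0.125 0.144]]
```

>>> carry_out:
  targets:
    - {"dp": [0.9,-0.9,0],"angular": [0,0,-0.04],"fingers": -0.1}
    - {"dp": [0.9,-0.9,0],"angular": [0,0,-0.08],"fingers": -0.1}
    - {"dp": [0.9,-0.9,0],"angular": [0,0,-0.12],"fingers": -0.1}
    - {"dp": [0.9,-0.9,0],"angular": [0,0,-0.16],"fingers": -0.1}
    - {"dp": [0.9,-0.9,0],"angular": [0,0,-0.2],"fingers": -0.1}
    - {"dp": [0.9,-0.9,0],"angular": [0,0,-0.24],"fingers": -0.1}
    - {"dp": [0.9,-0.9,0],"angular": [0,0,-0.28],"fingers": -0.1}
    - {"dp": [0.9,-0.9,0],"angular": [0,0,-0.32],"fingers": -0.1}
    - {"dp": [0.9,-0.9,0],"angular": [0,0,-0.36],"fingers": -0.1}
    - {"dp": [0.9,-0.9,0],"angular": [0,0,-0.4],"fingers": -0.1}
    - {"dp": [0.9,-0.9,0],"angular": [0,0,-0.412],"fingers": -0.1}
    - {"dp": [0.9,-0.9,0],"angular": [0,0,-0.412],"fingers": -0.1}

```text
clock: 3.35
position: [0.56, 0.0785, 0.2187]
eef_rot: [2.125, 2.313, 0.0]
ft_force: [-0.0, -0.5, -1.0]
finger_gap: 0.448
finger_force: 0.0
```

```bash
python3 - <<'E'
from h import *
go([.5795,.118,.112],4.8)
E
```

```text
pos [0.56   0.0785 0.2187] t 3.35 j6 0.01 F [-0.  -0.5 -1. ]
dp [0.471 0.284 1.334] ang [0. 0. 0.]
```

>>> carry_out:
  targets:
    - {"dp": [0.47,0.285,0.4],"angular": [0,0,0],"fingers": -0.1}
    - {"dp": [0.47,0.285,0.4],"angular": [0,0,0],"fingers": -0.1}
    - {"dp": [0.47,0.285,0.4],"angular": [0,0,0],"fingers": -0.1}

```text
clock: 3.6
position: [0.5794, 0.1194, 0.184]
eef_rot: [-2.127, -2.309, 0.004]
ft_force: [-0.1, -0.5, 0.8]
finger_gap: 0.453
finger_force: 0.0
```

>>> carry_out:
  targets:
    - {"dp": [0,0,0.5],"angular": [0,0,0],"fingers": -0.1}
    - {"dp": [0,0,0.93],"angular": [0,0,0],"fingers": -0.1}
    - {"dp": [0,0,0.93],"angular": [0,0,0],"fingers": -0.1}
    - {"dp": [0,0,0.93],"angular": [0,0,0],"fingers": -0.1}
    - {"dp": [0,0,0.93],"angular": [0,0,0],"fingers": -0.1}

```text
clock: 4.02
position: [0.5804, 0.1178, 0.1148]
eef_rot: [2.128, 2.309, 0.002]
ft_force: [0.8, 0.0, 0.4]
finger_gap: 0.447
finger_force: 0.0
```

```bash
python3 - <<'E'
from h import *
go([.5795,.118,.112],4.8)
im,P=cloud('wrist'); cv2.imwrite('pics/w1.png',im[:,:,::-1])
E
```

```text
pos [0.5804 0.1178 0.1148] t 4.0167 j6 0.08 F [0.8 0.  0.4]
dp [ 0.004 -0.011  0.035] ang [ 0.001 -0.    -0.001]
```

View pics/w1.png

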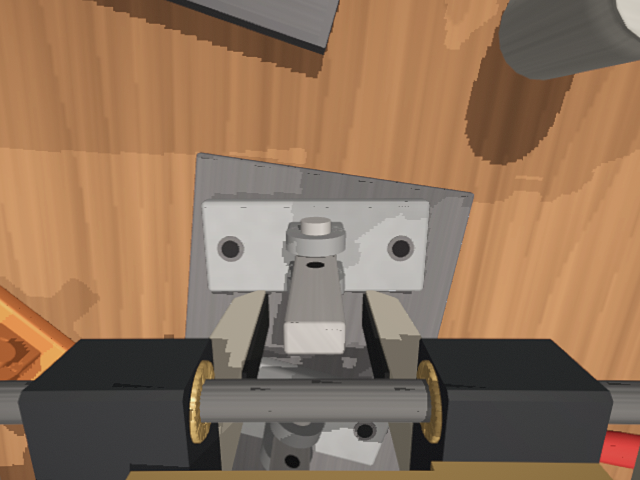

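The view shows the bar's top at (315,340), centred between the two fingers with about 9 mm clear on each side. Next I push it away from the robot.

>>> carry_out:
  targets:
    - {"dp": [0,0.05,0.03],"angular": [0,0,0],"fingers": -0.1}
    - {"dp": [0,0.08,0.03],"angular": [0,0,0],"fingers": -0.1}
    - {"dp": [0,0.1,0.03],"angular": [0,0,0],"fingers": -0.1}
    - {"dp": [0,0.11,0.03],"angular": [0,0,0],"fingers": -0.1}
    - {"dp": [0,0.12,0.03],"angular": [0,0,0],"fingers": -0.1}
    - {"dp": [0,0.13,0.03],"angular": [0,0,0],"fingers": -0.1}

```text
clock: 4.57
position: [0.5901, 0.1189, 0.1099]
eef_rot: [-2.128, -2.311, 0.0]
ft_force: [-0.2, -0.4, 0.1]
finger_gap: 0.452
finger_force: 0.2
```

>>> carry_out:
  targets:
    - {"dp": [0,0.004,0],"angular": [0,0,0],"fingers": -0.1}
    - {"dp": [0,0.008,0],"angular": [0,0,0],"fingers": -0.1}
    - {"dp": [0,0.012,0],"angular": [0,0,0],"fingers": -0.1}

```text
clock: 4.82
position: [0.591, 0.119, 0.1099]
eef_rot: [-2.128, -2.311, 0.0]
ft_force: [-0.1, 0.8, 0.0]
finger_gap: 0.448
finger_force: 0.2
```

>>> carry_out:
  targets:
    - {"dp": [0,0.004,0],"angular": [0,0,0],"fingers": -0.1}
    - {"dp": [0,0.008,0],"angular": [0,0,0],"fingers": -0.1}
    - {"dp": [0,0.012,0],"angular": [0,0,0],"fingers": -0.1}

```text
clock: 5.07
position: [0.592, 0.119, 0.1099]
eef_rot: [-2.128, -2.311, -0.0]
ft_force: [-1.0, 0.3, 1.4]
finger_gap: 0.454
finger_force: 0.2
```

>>> carry_out:
  targets:
    - {"dp": [0,0.003,0],"angular": [0,0,0],"fingers": -0.1}
    - {"dp": [0,0.006,0],"angular": [0,0,0],"fingers": -0.1}
    - {"dp": [0,0.009,0],"angular": [0,0,0],"fingers": -0.1}

```text
clock: 5.32
position: [0.5927, 0.1191, 0.1099]
eef_rot: [-2.128, -2.311, 0.0]
ft_force: [-0.4, -1.0, 0.2]
finger_gap: 0.451
finger_force: 0.2
```

```bash
cat >> h.py <<'E'
def bar(c,yaw,n=1):
    "lean estimate: bar top end-face centre in bracket axes (mm from c), and foot centre shift"
    im,P=cloud('wrist'); P=P.reshape(-1,3); y=np.radians(yaw); X=np.array([np.cos(y),np.sin(y)]); Y=np.array([-X[1],X[0]])
    d=P[:,:2]-c; a,b=d@X*1e3,d@Y*1e3
    m=(P[:,2]>.139)&(P[:,2]<.15)&(abs(b)<9)&(abs(a)<32)
    f=(P[:,2]>.018)&(P[:,2]<.026)&(abs(b)<45)&(abs(a)<95)
    print('bar x',np.round(np.percentile(a[m],[2,50,98]),1),'y',np.round(np.median(b[m]),1),m.sum(),'| foot a',np.round(np.percentile(a[f],[1,99]),1),'t',state()['clock'],'F',np.round(state()['ft_force'],1),'ff',state()['finger_force'],'pos',np.round(state()['position'],4))
E
python3 - <<'E'
from h import *
bar([.5806,.118],4.8)
E
```

```text
bar x [-9.5  3.  15.7] y 3.0 2501 | foot a [-73.5  72.8] t 5.3667 F [0.4 0.6 0.9] ff 0.16938102431595325 pos [0.5927 0.1191 0.1099]
```

>>> carry_out:
  targets:
    - {"dp": [0,0.005,0],"angular": [0,0,0],"fingers": -0.1}
    - {"dp": [0,0.01,0],"angular": [0,0,0],"fingers": -0.1}
    - {"dp": [0,0.015,0],"angular": [0,0,0],"fingers": -0.1}

```text
clock: 5.62
position: [0.5939, 0.1192, 0.1099]
eef_rot: [-2.128, -2.311, -0.0]
ft_force: [-0.4, 0.5, 0.2]
finger_gap: 0.453
finger_force: 0.2
```

```bash
python3 - <<'E'
from h import *
bar([.5806,.118],4.8)
E
```

```text
bar x [-8.4  4.9 17.6] y 2.9 2486 | foot a [-73.6  72.8] t 5.6667 F [-0.   0.2  1. ] ff 0.14330572757899063 pos [0.594  0.1192 0.1099]
```

>>> carry_out:
  targets:
    - {"dp": [0,0.01,0],"angular": [0,0,0],"fingers": -0.1}
    - {"dp": [0,0.02,0],"angular": [0,0,0],"fingers": -0.1}
    - {"dp": [0,0.025,0],"angular": [0,0,0],"fingers": -0.1}

```text
clock: 5.92
position: [0.596, 0.1193, 0.1099]
eef_rot: [2.128, 2.311, 0.0]
ft_force: [-0.7, -0.5, 0.6]
finger_gap: 0.45
finger_force: 0.2
```

>>> carry_out:
  targets:
    - {"dp": [0,0.006,0],"angular": [0,0,0],"fingers": -0.1}
    - {"dp": [0,0.012,0],"angular": [0,0,0],"fingers": -0.1}
    - {"dp": [0,0.018,0],"angular": [0,0,0],"fingers": -0.1}

```text
clock: 6.17
position: [0.5974, 0.1195, 0.1099]
eef_rot: [2.128, 2.311, 0.0]
ft_force: [-0.2, -0.3, 0.9]
finger_gap: 0.45
finger_force: 0.2
```

```bash
python3 - <<'E'
from h import *
bar([.5806,.118],4.8)
E
```

```text
bar x [-4.9  9.8 22.6] y 2.8 2416 | foot a [-73.5  72.8] t 6.2167 F [-0.2 -0.4  0.8] ff 0.11462985195976216 pos [0.5974 0.1195 0.1099]
```

>>> carry_out:
  targets:
    - {"dp": [0,0.006,0],"angular": [0,0,0],"fingers": -0.1}
    - {"dp": [0,0.012,0],"angular": [0,0,0],"fingers": -0.1}
    - {"dp": [0,0.018,0],"angular": [0,0,0],"fingers": -0.1}

```text
clock: 6.47
position: [0.598, 0.1195, 0.1097]
eef_rot: [-2.127, -2.31, 0.002]
ft_force: [-9.7, -0.5, 4.6]
finger_gap: 0.452
finger_force: 5.1
```

>>> carry_out:
  targets:
    - {"dp": [0,0.004,0],"angular": [0,0,0],"fingers": -0.1}
    - {"dp": [0,0.008,0],"angular": [0,0,0],"fingers": -0.1}
    - {"dp": [0,0.01,0],"angular": [0,0,0],"fingers": -0.1}

```text
clock: 6.72
position: [0.5985, 0.1196, 0.1099]
eef_rot: [-2.127, -2.31, 0.003]
ft_force: [-13.1, -1.6, 6.8]
finger_gap: 0.45
finger_force: 6.5
```

```bash
python3 - <<'E'
from h import *
bar([.5806,.118],4.8)
E
```

```text
bar x [-3.7 10.8 23.5] y 2.9 2430 | foot a [-73.4  73. ] t 6.7667 F [-11.7  -1.5   7. ] ff 6.23995776521042 pos [0.5986 0.1196 0.11  ]
```

>>> carry_out:
  targets:
    - {"dp": [0,-0.1,0],"angular": [0,0,0],"fingers": -0.1}
    - {"dp": [0,-0.2,0],"angular": [0,0,0],"fingers": -0.1}
    - {"dp": [0,-0.23,0],"angular": [0,0,0],"fingers": -0.1}
    - {"dp": [0,-0.26,0],"angular": [0,0,0],"fingers": -0.1}
    - {"dp": [0,-0.29,0],"angular": [0,0,0],"fingers": -0.1}
    - {"dp": [0,-0.32,0],"angular": [0,0,0],"fingers": -0.1}
    - {"dp": [0,-0.35,0],"angular": [0,0,0],"fingers": -0.1}
    - {"dp": [0,-0.37,0],"angular": [0,0,0],"fingers": -0.1}
    - {"dp": [0,-0.39,0],"angular": [0,0,0],"fingers": -0.1}
    - {"dp": [0,-0.4,0],"angular": [0,0,0],"fingers": -0.1}
    - {"dp": [0,-0.41,0],"angular": [0,0,0],"fingers": -0.1}

```text
clock: 7.68
position: [0.5668, 0.1169, 0.1099]
eef_rot: [2.128, 2.311, 0.0]
ft_force: [-0.1, 0.3, 0.7]
finger_gap: 0.449
finger_force: 0.2
```

```bash
python3 - <<'E'
from h import *
bar([.5806,.118],4.8)
E
```

```text
bar x [-19.   -6.3   6.9] y 3.0 2465 | foot a [-73.4  72.4] t 7.7333 F [ 0.2  0.2 -0. ] ff 0.09281596941946191 pos [0.5667 0.1169 0.1098]
```

>>> carry_out:
  targets:
    - {"dp": [0,-0.015,0],"angular": [0,0,0],"fingers": -0.1}
    - {"dp": [0,-0.03,0],"angular": [0,0,0],"fingers": -0.1}
    - {"dp": [0,-0.035,0],"angular": [0,0,0],"fingers": -0.1}
    - {"dp": [0,-0.04,0],"angular": [0,0,0],"fingers": -0.1}

```text
clock: 8.07
position: [0.5636, 0.1167, 0.1098]
eef_rot: [2.128, 2.311, 0.0]
ft_force: [1.0, -0.0, 0.5]
finger_gap: 0.45
finger_force: 0.9
```

>>> carry_out:
  targets:
    - {"dp": [0,-0.003,0],"angular": [0,0,0],"fingers": -0.1}
    - {"dp": [0,-0.006,0],"angular": [0,0,0],"fingers": -0.1}
    - {"dp": [0,-0.006,0],"angular": [0,0,0],"fingers": -0.1}

```text
clock: 8.32
position: [0.5634, 0.1167, 0.1099]
eef_rot: [2.128, 2.311, 0.001]
ft_force: [3.5, 0.9, -2.0]
finger_gap: 0.452
finger_force: 2.2
```

Left arm: about 20 mm of total play, so it is loose. The foot hasn't moved. On to the middle bracket.

>>> carry_out:
  targets:
    - {"dp": [0,0.11,0],"angular": [0,0,0],"fingers": -0.1}
    - {"dp": [0,0.11,0],"angular": [0,0,0],"fingers": -0.1}
    - {"dp": [0,0.11,-0.4],"angular": [0,0,0],"fingers": -0.1}
    - {"dp": [0,0.11,-0.8],"angular": [0,0,0],"fingers": -0.1}
    - {"dp": [-0.5,0.11,-0.8],"angular": [0,0,0.03],"fingers": -0.1}
    - {"dp": [-0.9,0.11,-0.8],"angular": [0,0,0.06],"fingers": -0.1}
    - {"dp": [-0.9,0.11,-0.8],"angular": [0,0,0.095],"fingers": -0.1}
    - {"dp": [-0.9,0.11,-0.8],"angular": [0,0,0.095],"fingers": -0.1}

```text
clock: 8.98
position: [0.578, 0.0443, 0.1738]
eef_rot: [-2.455, -1.959, 0.0]
ft_force: [0.3, 0.1, 0.1]
finger_gap: 0.447
finger_force: 0.0
```

```bash
python3 - <<'E'
from h import *
go([.5738,-.0118,.11],-12.4)
bar([.5746,-.012],-12.4)
bar([.5806,.118],4.8)
E
```

```text
pos [0.578  0.0443 0.1738] t 8.9833 j6 0.26 F [0.3 0.1 0.1]
dp [-0.696  0.105  0.798] ang [-0.     0.    -0.002]
bar x [-12.8  -1.5  10.1] y 4.9 689 | foot a [-73.1  72.7] t 9.0333 F [0.6 0.3 0.1] ff 0.0 pos [0.5779 0.0452 0.1737]
bar x [-23.4 -11.7  -0.5] y 1.4 1459 | foot a [-73.8  73. ] t 9.0833 F [ 0.1 -0.5 -0.4] ff 0.0 pos [0.5778 0.0458 0.1737]
```

>>> carry_out:
  targets:
    - {"dp": [-0.4,0.1,0],"angular": [0,0,0],"fingers": -0.1}
    - {"dp": [-0.71,0.1,0],"angular": [0,0,0],"fingers": -0.1}
    - {"dp": [-0.71,0.1,0],"angular": [0,0,0],"fingers": -0.1}
    - {"dp": [-0.71,0.1,0.4],"angular": [0,0,0],"fingers": -0.1}
    - {"dp": [-0.71,0.1,0.8],"angular": [0,0,0],"fingers": -0.1}
    - {"dp": [-0.71,0.1,0.8],"angular": [0,0,0],"fingers": -0.1}
    - {"dp": [-0.71,0.1,0.8],"angular": [0,0,0],"fingers": -0.1}

```text
clock: 9.67
position: [0.5728, -0.0106, 0.109]
eef_rot: [-2.443, -1.971, 0.003]
ft_force: [0.3, 0.2, 2.1]
finger_gap: 0.451
finger_force: 0.0
```

```bash
python3 - <<'E'
from h import *
go([.5738,-.0118,.11],-12.4)
bar([.5746,-.012],-12.4)
E
```

```text
pos [ 0.5728 -0.0106  0.109 ] t 9.6667 j6 0.15 F [0.3 0.2 2.1]
dp [-0.011  0.015 -0.012] ang [-0.001  0.     0.001]
bar x [-23.5  -1.3  18.4] y 2.4 2658 | foot a [-74.1  72.3] t 9.7167 F [ 0.9 -0.3  0.8] ff 0.0 pos [ 0.5737 -0.0108  0.1109]
```

>>> carry_out:
  targets:
    - {"dp": [0,0.05,0],"angular": [0,0,0],"fingers": -0.1}
    - {"dp": [0,0.08,0],"angular": [0,0,0],"fingers": -0.1}
    - {"dp": [0,0.1,0],"angular": [0,0,0],"fingers": -0.1}
    - {"dp": [0,0.11,0],"angular": [0,0,0],"fingers": -0.1}
    - {"dp": [0,0.12,0],"angular": [0,0,0],"fingers": -0.1}
    - {"dp": [0,0.12,0],"angular": [0,0,0],"fingers": -0.1}

```text
clock: 10.22
position: [0.583, -0.0137, 0.11]
eef_rot: [2.448, 1.969, 0.0]
ft_force: [0.1, 0.2, 0.5]
finger_gap: 0.45
finger_force: 0.0
```

>>> carry_out:
  targets:
    - {"dp": [0,0.005,0],"angular": [0,0,0],"fingers": -0.1}
    - {"dp": [0,0.01,0],"angular": [0,0,0],"fingers": -0.1}
    - {"dp": [0,0.01,0],"angular": [0,0,0],"fingers": -0.1}

```text
clock: 10.47
position: [0.5836, -0.0138, 0.1098]
eef_rot: [-2.448, -1.969, 0.0]
ft_force: [-0.7, 0.2, 0.0]
finger_gap: 0.445
finger_force: 0.0
```

>>> carry_out:
  targets:
    - {"dp": [0,0.005,0],"angular": [0,0,0],"fingers": -0.1}
    - {"dp": [0,0.01,0],"angular": [0,0,0],"fingers": -0.1}
    - {"dp": [0,0.01,0],"angular": [0,0,0],"fingers": -0.1}

```text
clock: 10.72
position: [0.5845, -0.014, 0.1099]
eef_rot: [2.448, 1.969, 0.0]
ft_force: [-1.4, -0.3, -0.5]
finger_gap: 0.451
finger_force: 0.1
```

>>> carry_out:
  targets:
    - {"dp": [0,0.004,0],"angular": [0,0,0],"fingers": -0.1}
    - {"dp": [0,0.008,0],"angular": [0,0,0],"fingers": -0.1}
    - {"dp": [0,0.008,0],"angular": [0,0,0],"fingers": -0.1}

```text
clock: 10.97
position: [0.5851, -0.0141, 0.1099]
eef_rot: [2.448, 1.969, 0.0]
ft_force: [-0.0, 0.2, -0.3]
finger_gap: 0.447
finger_force: 0.1
```

```bash
python3 - <<'E'
from h import *
bar([.5746,-.012],-12.4)
E
```

```text
bar x [-11.2   2.   31.1] y 2.5 2739 | foot a [-73.9  72.5] t 11.0167 F [-0.5  0.3 -0.3] ff 0.03242866485379636 pos [ 0.5851 -0.0141  0.1098]
```

>>> carry_out:
  targets:
    - {"dp": [0,0.004,0],"angular": [0,0,0],"fingers": -0.1}
    - {"dp": [0,0.008,0],"angular": [0,0,0],"fingers": -0.1}
    - {"dp": [0,0.008,0],"angular": [0,0,0],"fingers": -0.1}

```text
clock: 11.27
position: [0.5853, -0.0142, 0.1098]
eef_rot: [-2.447, -1.968, 0.001]
ft_force: [-4.6, 0.2, 1.5]
finger_gap: 0.45
finger_force: 2.5
```

>>> carry_out:
  targets:
    - {"dp": [0,-0.1,0],"angular": [0,0,0],"fingers": -0.1}
    - {"dp": [0,-0.18,0],"angular": [0,0,0],"fingers": -0.1}
    - {"dp": [0,-0.22,0],"angular": [0,0,0],"fingers": -0.1}
    - {"dp": [0,-0.24,0],"angular": [0,0,0],"fingers": -0.1}
    - {"dp": [0,-0.255,0],"angular": [0,0,0],"fingers": -0.1}
    - {"dp": [0,-0.255,0],"angular": [0,0,0],"fingers": -0.1}

```text
clock: 11.77
position: [0.5657, -0.0098, 0.11]
eef_rot: [2.448, 1.969, 0.001]
ft_force: [0.1, 0.3, -0.0]
finger_gap: 0.449
finger_force: 0.0
```

```bash
python3 - <<'E'
from h import *
bar([.5746,-.012],-12.4)
E
```

```text
bar x [-30.9  -1.2  11.2] y 2.5 2713 | foot a [-73.9  72.1] t 11.8167 F [ 0.8  0.8 -0.4] ff 0.0 pos [ 0.5658 -0.0099  0.11  ]
```

>>> carry_out:
  targets:
    - {"dp": [0,-0.007,0],"angular": [0,0,0],"fingers": -0.1}
    - {"dp": [0,-0.015,0],"angular": [0,0,0],"fingers": -0.1}
    - {"dp": [0,-0.015,0],"angular": [0,0,0],"fingers": -0.1}

```text
clock: 12.07
position: [0.5646, -0.0097, 0.1099]
eef_rot: [2.448, 1.969, 0.0]
ft_force: [-0.0, 0.1, -0.1]
finger_gap: 0.45
finger_force: 0.1
```

>>> carry_out:
  targets:
    - {"dp": [0,-0.005,0],"angular": [0,0,0],"fingers": -0.1}
    - {"dp": [0,-0.01,0],"angular": [0,0,0],"fingers": -0.1}
    - {"dp": [0,-0.01,0],"angular": [0,0,0],"fingers": -0.1}

```text
clock: 12.32
position: [0.5639, -0.0095, 0.1099]
eef_rot: [2.448, 1.969, 0.0]
ft_force: [2.7, -0.5, -0.1]
finger_gap: 0.455
finger_force: 1.0
```

>>> carry_out:
  targets:
    - {"dp": [0,-0.005,0],"angular": [0,0,0],"fingers": -0.1}
    - {"dp": [0,-0.005,0],"angular": [0,0,0],"fingers": -0.1}

```text
clock: 12.48
position: [0.5637, -0.0095, 0.11]
eef_rot: [2.448, 1.968, 0.001]
ft_force: [5.2, -0.8, -1.0]
finger_gap: 0.453
finger_force: 2.5
```

Middle arm: about 4 mm of play with hard stops both ways, so it is sound. Next is the right bracket.

>>> carry_out:
  targets:
    - {"dp": [0,0.11,0],"angular": [0,0,0],"fingers": -0.1}
    - {"dp": [0,0.11,0],"angular": [0,0,0],"fingers": -0.1}
    - {"dp": [0,0.11,-0.4],"angular": [0,0,0],"fingers": -0.1}
    - {"dp": [0,0.11,-0.8],"angular": [0,0,0],"fingers": -0.1}
    - {"dp": [-0.5,0.2,-0.8],"angular": [0,0,-0.03],"fingers": -0.1}
    - {"dp": [-0.9,0.3,-0.8],"angular": [0,0,-0.051],"fingers": -0.1}
    - {"dp": [-0.9,0.3,-0.8],"angular": [0,0,-0.051],"fingers": -0.1}
    - {"dp": [-0.9,0.3,-0.8],"angular": [0,0,-0.051],"fingers": -0.1}
    - {"dp": [-0.9,0.3,-0.8],"angular": [0,0,-0.051],"fingers": -0.1}

```text
clock: 13.23
position: [0.5714, -0.0847, 0.1735]
eef_rot: [-2.284, -2.156, 0.0]
ft_force: [0.1, -0.1, 0.6]
finger_gap: 0.451
finger_force: 0.0
```

```bash
python3 - <<'E'
from h import *
bar([.5757,-.1425],-3.2)
go([.5755,-.142,.11],-3.2)
E
```

```text
bar x [-11.2   0.   11.4] y 5.1 484 | foot a [-72.7  73.2] t 13.2833 F [-0.1  0.6  1.1] ff 0.0 pos [ 0.5714 -0.0843  0.1736]
pos [ 0.5714 -0.0843  0.1736] t 13.2833 j6 -0.13 F [-0.1  0.6  1.1]
dp [-0.717  0.093  0.794] ang [-0. -0. -0.]
```

>>> carry_out:
  targets:
    - {"dp": [-0.4,0.09,0],"angular": [0,0,0],"fingers": -0.1}
    - {"dp": [-0.71,0.09,0],"angular": [0,0,0],"fingers": -0.1}
    - {"dp": [-0.71,0.09,0],"angular": [0,0,0],"fingers": -0.1}
    - {"dp": [-0.71,0.09,0.4],"angular": [0,0,0],"fingers": -0.1}
    - {"dp": [-0.71,0.09,0.79],"angular": [0,0,0],"fingers": -0.1}
    - {"dp": [-0.71,0.09,0.79],"angular": [0,0,0],"fingers": -0.1}
    - {"dp": [-0.71,0.09,0.79],"angular": [0,0,0],"fingers": -0.1}

```text
clock: 13.87
position: [0.5748, -0.1408, 0.1098]
eef_rot: [-2.28, -2.157, 0.002]
ft_force: [-0.2, 0.1, 1.0]
finger_gap: 0.449
finger_force: 0.0
```

>>> carry_out:
  targets:
    - {"dp": [0,0.05,0],"angular": [0,0,0],"fingers": -0.1}
    - {"dp": [0,0.08,0],"angular": [0,0,0],"fingers": -0.1}
    - {"dp": [0,0.1,0],"angular": [0,0,0],"fingers": -0.1}
    - {"dp": [0,0.11,0],"angular": [0,0,0],"fingers": -0.1}
    - {"dp": [0,0.12,0],"angular": [0,0,0],"fingers": -0.1}
    - {"dp": [0,0.12,0],"angular": [0,0,0],"fingers": -0.1}

```text
clock: 14.37
position: [0.5852, -0.1425, 0.111]
eef_rot: [2.282, 2.158, 0.0]
ft_force: [0.2, -0.1, 0.3]
finger_gap: 0.451
finger_force: 0.0
```

```bash
python3 - <<'E'
from h import *
bar([.5757,-.1425],-3.2)
E
```

```text
bar x [-12.    0.5  30. ] y 1.3 2609 | foot a [-73.6  72.8] t 14.4167 F [ 0.3 -0.1 -0.1] ff 0.0 pos [ 0.5851 -0.1425  0.1109]
```

>>> carry_out:
  targets:
    - {"dp": [0,0.005,0],"angular": [0,0,0],"fingers": -0.1}
    - {"dp": [0,0.01,0],"angular": [0,0,0],"fingers": -0.1}
    - {"dp": [0,0.015,0],"angular": [0,0,0],"fingers": -0.1}

```text
clock: 14.67
position: [0.5862, -0.1426, 0.1107]
eef_rot: [-2.283, -2.158, 0.0]
ft_force: [0.2, 0.5, 0.5]
finger_gap: 0.451
finger_force: 0.2
```

>>> carry_out:
  targets:
    - {"dp": [0,0.005,0],"angular": [0,0,0],"fingers": -0.1}
    - {"dp": [0,0.01,0],"angular": [0,0,0],"fingers": -0.1}
    - {"dp": [0,0.01,0],"angular": [0,0,0],"fingers": -0.1}

```text
clock: 14.92
position: [0.5869, -0.1426, 0.1106]
eef_rot: [-2.282, -2.158, 0.0]
ft_force: [-2.2, -0.4, 1.2]
finger_gap: 0.451
finger_force: 1.2
```

>>> carry_out:
  targets:
    - {"dp": [0,0.004,0],"angular": [0,0,0],"fingers": -0.1}
    - {"dp": [0,0.004,0],"angular": [0,0,0],"fingers": -0.1}

```text
clock: 15.08
position: [0.587, -0.1426, 0.1106]
eef_rot: [-2.282, -2.158, 0.001]
ft_force: [-4.5, 0.3, 2.7]
finger_gap: 0.452
finger_force: 2.6
```

Same geometry as before, so the far stop should come about 22 mm back.

>>> carry_out:
  targets:
    - {"dp": [0,-0.1,0],"angular": [0,0,0],"fingers": -0.1}
    - {"dp": [0,-0.18,0],"angular": [0,0,0],"fingers": -0.1}
    - {"dp": [0,-0.22,0],"angular": [0,0,0],"fingers": -0.1}
    - {"dp": [0,-0.24,0],"angular": [0,0,0],"fingers": -0.1}
    - {"dp": [0,-0.255,0],"angular": [0,0,0],"fingers": -0.1}
    - {"dp": [0,-0.265,0],"angular": [0,0,0],"fingers": -0.1}
    - {"dp": [0,-0.265,0],"angular": [0,0,0],"fingers": -0.1}

```text
clock: 15.67
position: [0.5662, -0.1414, 0.1108]
eef_rot: [2.282, 2.158, 0.0]
ft_force: [0.5, -0.0, -0.0]
finger_gap: 0.451
finger_force: 0.0
```

```bash
python3 - <<'E'
from h import *
bar([.5757,-.1425],-3.2)
E
```

```text
bar x [-31.1  -1.7  10.9] y 1.3 2574 | foot a [-73.3  72.6] t 15.7167 F [-1.   0.1 -0.9] ff 0.0 pos [ 0.5662 -0.1414  0.1107]
```

>>> carry_out:
  targets:
    - {"dp": [0,-0.005,0],"angular": [0,0,0],"fingers": -0.1}
    - {"dp": [0,-0.01,0],"angular": [0,0,0],"fingers": -0.1}
    - {"dp": [0,-0.01,0],"angular": [0,0,0],"fingers": -0.1}

```text
clock: 15.97
position: [0.5654, -0.1414, 0.1106]
eef_rot: [-2.283, -2.159, 0.0]
ft_force: [-0.8, -0.1, 0.5]
finger_gap: 0.453
finger_force: 0.2
```

>>> carry_out:
  targets:
    - {"dp": [0,-0.005,0],"angular": [0,0,0],"fingers": -0.1}
    - {"dp": [0,-0.01,0],"angular": [0,0,0],"fingers": -0.1}
    - {"dp": [0,-0.01,0],"angular": [0,0,0],"fingers": -0.1}

```text
clock: 16.22
position: [0.5648, -0.1414, 0.1107]
eef_rot: [2.282, 2.158, 0.001]
ft_force: [4.5, -0.4, -1.2]
finger_gap: 0.448
finger_force: 2.4
```

Right arm: sound as well. The left bracket is the loose one, so I'm returning to it and turning the gripper 90°.

>>> carry_out:
  targets:
    - {"dp": [0,0.11,0],"angular": [0,0,0],"fingers": -0.1}
    - {"dp": [0,0.11,0],"angular": [0,0,0],"fingers": -0.1}
    - {"dp": [0,0.11,-0.5],"angular": [0,0,0],"fingers": -0.1}
    - {"dp": [0,0.11,-0.9],"angular": [0,0,0],"fingers": -0.1}
    - {"dp": [0.5,0.11,-0.9],"angular": [0,0,0],"fingers": -0.1}
    - {"dp": [1,0.11,-0.9],"angular": [0,0,0],"fingers": -0.1}
    - {"dp": [1,0.11,-0.9],"angular": [0,0,0],"fingers": -0.1}

```text
clock: 16.8
position: [0.5781, -0.0573, 0.1832]
eef_rot: [-2.279, -2.161, -0.002]
ft_force: [0.2, 0.4, -0.9]
finger_gap: 0.452
finger_force: 0.0
```

>>> carry_out:
  targets:
    - {"dp": [0.5,0,0],"angular": [0,0,0],"fingers": -0.1}
    - {"dp": [1,0,0],"angular": [0,0,0],"fingers": -0.1}
    - {"dp": [1,0,0],"angular": [0,0,0],"fingers": -0.1}

```text
clock: 17.05
position: [0.5823, 0.0229, 0.1825]
eef_rot: [-2.278, -2.161, -0.001]
ft_force: [0.5, -0.7, -0.2]
finger_gap: 0.451
finger_force: 0.0
```

>>> carry_out:
  targets:
    - {"dp": [0.5,0,-0.3],"angular": [0,0,0.04],"fingers": 0}
    - {"dp": [1,0,-0.3],"angular": [0,0,0.08],"fingers": 0}
    - {"dp": [1,0,-0.3],"angular": [0,0,0.12],"fingers": 0}
    - {"dp": [1,0,-0.3],"angular": [0,0,0.16],"fingers": 0}
    - {"dp": [1,0,-0.3],"angular": [0,0,0.2],"fingers": 0}
    - {"dp": [1,0,-0.3],"angular": [0,0,0.24],"fingers": 0}
    - {"dp": [1,0,-0.3],"angular": [0,0,0.28],"fingers": 0}
    - {"dp": [1,0,-0.3],"angular": [0,0,0.32],"fingers": 0}
    - {"dp": [1,0,-0.3],"angular": [0,0,0.36],"fingers": 0}
    - {"dp": [1,0,-0.3],"angular": [0,0,0.4],"fingers": 0}
    - {"dp": [1,0,-0.3],"angular": [0,0,0.44],"fingers": 0}
    - {"dp": [1,0,-0.3],"angular": [0,0,0.456],"fingers": 0}

```text
clock: 18.05
position: [0.5868, 0.0976, 0.2064]
eef_rot: [3.139, 0.118, -0.001]
ft_force: [0.2, -0.1, -0.0]
finger_gap: 0.505
finger_force: 0.0
```

```bash
python3 - <<'E'
from h import *
go([.5745,.1175,.081],94.8)
bar([.5806,.118],4.8)
im,P=cloud('wrist'); P=P.reshape(-1,3)
for z0 in (.141,.13,.12,.11,.1,.09):
    t=P[(abs(P[:,2]-z0)<.004)&(abs(P[:,1]-.118)<.02)&(abs(P[:,0]-.575)<.04)]
    print(z0,len(t),np.round(t.mean(0),4) if len(t) else '')
cv2.imwrite('pics/w2.png',im[:,:,::-1])
E
```

```text
pos [0.5868 0.0976 0.2064] t 18.05 j6 1.62 F [ 0.2 -0.1 -0. ]
dp [-0.133 -0.26   1.568] ang [ 0.     0.    -0.003]
bar x [-23.5 -10.7  -0.2] y 0.9 813 | foot a [-71.9  73.6] t 18.1 F [-0.7 -0.1  0.2] ff 0.0 pos [0.5868 0.0976 0.2064]
0.141 856 [0.5699 0.1179 0.1417]
0.13 136 [0.5795 0.1179 0.13  ]
0.12 130 [0.5817 0.118  0.1203]
0.11 125 [0.5815 0.1177 0.1102]
0.1 97 [0.5832 0.1182 0.0998]
0.09 94 [0.5853 0.1181 0.0901]
```

View pics/w2.png

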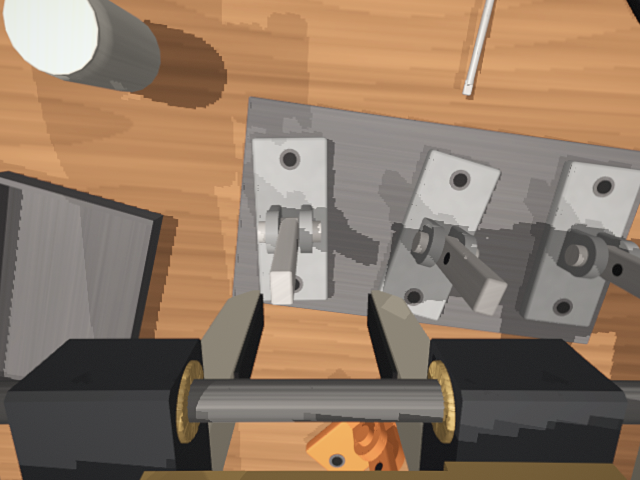

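The view shows the loose bracket at about (290,215), its arm leaning towards the robot. The other two are still standing, and the gripper's fingers now run across the arm. I'm lowering it over the arm.

>>> carry_out:
  targets:
    - {"dp": [-0.15,-0.265,0],"angular": [0,0,0],"fingers": 0}
    - {"dp": [-0.15,-0.265,0.3],"angular": [0,0,0],"fingers": 0}
    - {"dp": [-0.15,-0.265,0.6],"angular": [0,0,0],"fingers": 0}
    - {"dp": [-0.15,-0.265,0.6],"angular": [0,0,0],"fingers": 0}

```text
clock: 18.48
position: [0.5714, 0.1178, 0.1541]
eef_rot: [3.138, 0.135, -0.009]
ft_force: [-0.7, 0.8, -1.3]
finger_gap: 0.501
finger_force: 0.0
```

>>> carry_out:
  targets:
    - {"dp": [0,0,0.3],"angular": [0,0,0],"fingers": 0}
    - {"dp": [0,0,0.6],"angular": [0,0,0],"fingers": 0}
    - {"dp": [0,0,0.9],"angular": [0,0,0],"fingers": 0}
    - {"dp": [0,0,0.97],"angular": [0,0,0],"fingers": 0}
    - {"dp": [0,0,0.97],"angular": [0,0,0],"fingers": 0}
    - {"dp": [0,0,0.97],"angular": [0,0,0],"fingers": 0}

```text
clock: 18.98
position: [0.5736, 0.1179, 0.0826]
eef_rot: [-3.139, -0.131, -0.001]
ft_force: [0.4, 0.1, 0.4]
finger_gap: 0.502
finger_force: 0.0
```

```bash
python3 - <<'E'
from h import *
go([.573,.118,.081],94.8)
E
```

```text
pos [0.5736 0.1179 0.0826] t 18.9833 j6 1.65 F [0.4 0.1 0.4]
dp [-0.008 -0.001  0.02 ] ang [-0. -0. -0.]
```

>>> carry_out:
  targets:
    - {"dp": [0,0,0],"angular": [0,0,0],"fingers": -1}
    - {"dp": [0,0,0],"angular": [0,0,0],"fingers": -1}
    - {"dp": [0,0,0],"angular": [0,0,0],"fingers": -1}
    - {"dp": [0,0,0],"angular": [0,0,0],"fingers": -1}
    - {"dp": [0,0,0],"angular": [0,0,0],"fingers": -1}
    - {"dp": [0,0,0],"angular": [0,0,0],"fingers": -1}
    - {"dp": [0,0,0],"angular": [0,0,0],"fingers": -1}
    - {"dp": [0,0,0],"angular": [0,0,0],"fingers": -1}
    - {"dp": [0,0,0],"angular": [0,0,0],"fingers": -1}
    - {"dp": [0,0,0],"angular": [0,0,0],"fingers": -1}
  squeeze: 50

```text
clock: 19.82
position: [0.5731, 0.1178, 0.0813]
eef_rot: [3.139, 0.129, 0.0]
ft_force: [-0.8, -3.4, 6.1]
finger_gap: 0.148
finger_force: 50.0
```

>>> carry_out:
  targets:
    - {"dp": [0,0,-0.05],"angular": [0,0,0],"fingers": -1}
    - {"dp": [0,0,-0.15],"angular": [0,0,0],"fingers": -1}
    - {"dp": [0,0,-0.3],"angular": [0,0,0],"fingers": -1}
    - {"dp": [0,0,-0.45],"angular": [0,0,0],"fingers": -1}
    - {"dp": [0,0,-0.6],"angular": [0,0,0],"fingers": -1}
    - {"dp": [0,0,-0.75],"angular": [0,0,0],"fingers": -1}
    - {"dp": [0,0,-0.85],"angular": [0,0,0],"fingers": -1}
    - {"dp": [0,0,-0.85],"angular": [0,0,0],"fingers": -1}

```text
clock: 20.48
position: [0.5739, 0.1181, 0.1518]
eef_rot: [-3.138, -0.129, -0.005]
ft_force: [0.2, -0.4, -8.7]
finger_gap: 0.149
finger_force: 50.0
```

```bash
python3 - <<'E'
from h import *
go([.4845,.3328,.15],77.5)
im,P=cloud('scene'); cv2.imwrite('pics/s2.png',cv2.resize(im[100:350,200:560,::-1],None,fx=2,fy=2))
E
```

```text
pos [0.5739 0.1181 0.1518] t 20.4833 j6 1.65 F [ 0.2 -0.4 -8.7]
dp [-0.892 -2.766  0.02 ] ang [-0.    -0.001  0.096]
```

View pics/s2.png

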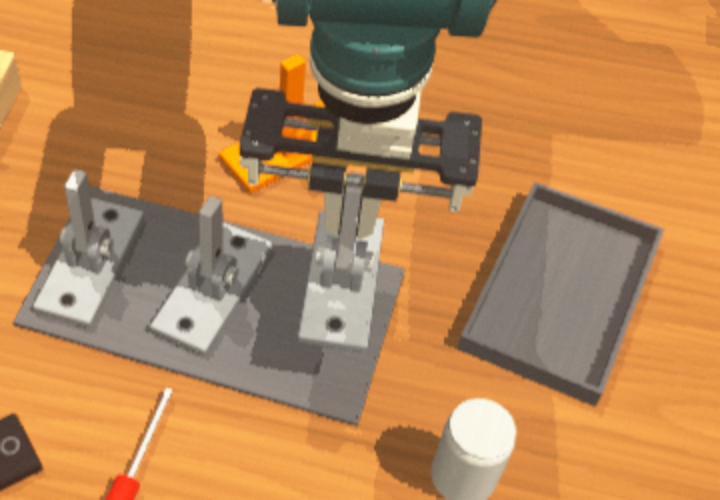

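The scene picture shows the bracket held level, with its foot clear of the plate. The two sound brackets still stand at about (85,240) and (205,260). I'm carrying it to the tray, moving in x first to stay clear of the tin.

>>> carry_out:
  targets:
    - {"dp": [-0.1,0,0],"angular": [0,0,0],"fingers": -1}
    - {"dp": [-0.3,-0.05,0],"angular": [0,0,0],"fingers": -1}
    - {"dp": [-0.5,-0.15,0],"angular": [0,0,0],"fingers": -1}
    - {"dp": [-0.7,-0.3,0],"angular": [0,0,0],"fingers": -1}
    - {"dp": [-0.9,-0.5,0],"angular": [0,0,0],"fingers": -1}
    - {"dp": [-0.98,-0.75,0],"angular": [0,0,0],"fingers": -1}
    - {"dp": [-0.98,-0.95,0],"angular": [0,0,0],"fingers": -1}

```text
clock: 21.12
position: [0.4866, 0.1878, 0.1483]
eef_rot: [-3.139, -0.129, 0.002]
ft_force: [1.1, -0.3, -9.4]
finger_gap: 0.149
finger_force: 50.0
```

>>> carry_out:
  targets:
    - {"dp": [0,-0.2,0],"angular": [0,0,0.015],"fingers": -1}
    - {"dp": [0,-0.4,0],"angular": [0,0,0.03],"fingers": -1}
    - {"dp": [0,-0.6,0],"angular": [0,0,0.045],"fingers": -1}
    - {"dp": [0,-0.8,0],"angular": [0,0,0.06],"fingers": -1}
    - {"dp": [0,-0.93,0],"angular": [0,0,0.075],"fingers": -1}
    - {"dp": [0,-0.95,0],"angular": [0,0,0.09],"fingers": -1}
    - {"dp": [0,-0.95,0],"angular": [0,0,0.096],"fingers": -1}
    - {"dp": [0,-0.95,0],"angular": [0,0,0.096],"fingers": -1}

```text
clock: 21.78
position: [0.4818, 0.2627, 0.1483]
eef_rot: [3.122, -0.344, -0.002]
ft_force: [0.3, -0.7, -9.8]
finger_gap: 0.147
finger_force: 50.0
```

```bash
python3 - <<'E'
from h import *
go([.4774,.3344,.15],77.5)
E
```

```text
pos [0.4818 0.2627 0.1483] t 21.7833 j6 2.24 F [ 0.3 -0.7 -9.8]
dp [-0.249 -0.862 -0.022] ang [ 0.  0. -0.]
```

>>> carry_out:
  targets:
    - {"dp": [-0.05,-0.2,0],"angular": [0,0,0],"fingers": -1}
    - {"dp": [-0.12,-0.4,0],"angular": [0,0,0],"fingers": -1}
    - {"dp": [-0.18,-0.6,0],"angular": [0,0,0],"fingers": -1}
    - {"dp": [-0.22,-0.75,0],"angular": [0,0,0],"fingers": -1}
    - {"dp": [-0.25,-0.86,0],"angular": [0,0,0],"fingers": -1}
    - {"dp": [-0.25,-0.86,0],"angular": [0,0,0],"fingers": -1}
    - {"dp": [-0.25,-0.86,0],"angular": [0,0,0],"fingers": -1}
    - {"dp": [-0.25,-0.86,0],"angular": [0,0,0],"fingers": -1}

```text
clock: 22.45
position: [0.4779, 0.3339, 0.1489]
eef_rot: [3.122, -0.344, -0.0]
ft_force: [-0.3, 0.1, -8.7]
finger_gap: 0.145
finger_force: 50.0
```

```bash
python3 - <<'E'
from h import *
go([.4774,.3344,.0785],77.5)
y=np.radians(-12.5); X=np.array([np.cos(y),np.sin(y)]); Y=np.array([-X[1],X[0]])
for n in ('wrist','scene','top'):
    im,P=cloud(n); P=P.reshape(-1,3); d=P[:,:2]-[.4845,.3328]; a,b=d@X*1e3,d@Y*1e3
    f=(P[:,2]>.06)&(P[:,2]<.105)&(abs(b)<60)&(abs(a)<100)&(abs(a)>35)
    if f.sum()<50: print(n,f.sum()); continue
    A=np.c_[a[f],b[f],np.ones(f.sum())]; c=np.linalg.lstsq(A,P[f,2],rcond=None)[0]
    print(n,f.sum(),np.round(np.percentile(a[f],[1,99]),1),np.round(np.percentile(b[f],[1,99]),1),'slope',np.round(c[:2]*1e3,3),'z',c[2],'ends z',np.median(P[f&(a<-40),2]),np.median(P[f&(a>40),2]))
    r=cv2.minAreaRect(np.c_[a[f],b[f]].astype(np.float32)); print(np.round(np.array([*r[0],*r[1],r[2]]),1))
E
```

```text
pos [0.4779 0.3339 0.1489] t 22.45 j6 2.36 F [-0.3  0.1 -8.7]
dp [-0.007 -0.005  0.88 ] ang [ 0.  0. -0.]
wrist 8589 [35.3 74.7] [-30.8  31.1] slope [ 0. -0.] z 0.08972549231338188 ends z nan 0.08976527021456776
[54.9  0.2 64.1 39.8 90. ]
scene 953 [-67.6  77.9] [-32.2  30.3] slope [-0.009 -0.004] z 0.0915084614803519 ends z 0.09136005685568926 0.09179071111560594
[  2.5  -0.8  64.1 153.7  90. ]
top 608 [35.  75.2] [-32.8  30. ] slope [0.003 0.023] z 0.08974734654566 ends z 0.08587797315045553 0.08995330228890452
[ 1.000e+01 -6.000e-01  1.317e+02  6.540e+01  1.000e-01]
  return _methods._mean(a, axis=axis, dtype=dtype,
  ret = ret.dtype.type(ret / rcount)
```

The foot is level and centred over the tray to within 1–2 mm. Its underside is at 76 mm, so it needs to go down about 71 mm.

>>> carry_out:
  targets:
    - {"dp": [0,0,0.15],"angular": [0,0,0],"fingers": -1}
    - {"dp": [0,0,0.35],"angular": [0,0,0],"fingers": -1}
    - {"dp": [0,0,0.55],"angular": [0,0,0],"fingers": -1}
    - {"dp": [0,0,0.7],"angular": [0,0,0],"fingers": -1}
    - {"dp": [0,0,0.8],"angular": [0,0,0],"fingers": -1}
    - {"dp": [0,0,0.83],"angular": [0,0,0],"fingers": -1}
    - {"dp": [0,0,0.85],"angular": [0,0,0],"fingers": -1}
    - {"dp": [0,0,0.86],"angular": [0,0,0],"fingers": -1}
    - {"dp": [0,0,0.865],"angular": [0,0,0],"fingers": -1}

```text
clock: 23.35
position: [0.4782, 0.3347, 0.0806]
eef_rot: [-3.122, 0.344, -0.001]
ft_force: [-0.3, 0.3, -9.7]
finger_gap: 0.148
finger_force: 50.0
```

>>> carry_out:
  targets:
    - {"dp": [0,0,0.006],"angular": [0,0,0],"fingers": -1}
    - {"dp": [0,0,0.012],"angular": [0,0,0],"fingers": -1}
    - {"dp": [0,0,0.012],"angular": [0,0,0],"fingers": -1}

```text
clock: 23.6
position: [0.478, 0.3345, 0.0792]
eef_rot: [-3.122, 0.344, -0.001]
ft_force: [-0.1, 0.3, -9.3]
finger_gap: 0.147
finger_force: 50.0
```

>>> carry_out:
  targets:
    - {"dp": [0,0,0.006],"angular": [0,0,0],"fingers": -1}
    - {"dp": [0,0,0.012],"angular": [0,0,0],"fingers": -1}
    - {"dp": [0,0,0.012],"angular": [0,0,0],"fingers": -1}

```text
clock: 23.85
position: [0.478, 0.3346, 0.0784]
eef_rot: [-3.122, 0.344, -0.001]
ft_force: [-1.3, -0.9, -3.9]
finger_gap: 0.149
finger_force: 50.0
```

>>> carry_out:
  targets:
    - {"dp": [0,0,0.005],"angular": [0,0,0],"fingers": -1}
    - {"dp": [0,0,0.005],"angular": [0,0,0],"fingers": -1}
    - {"dp": [0,0,0.005],"angular": [0,0,0],"fingers": -0.4}
    - {"dp": [0,0,0.005],"angular": [0,0,0],"fingers": -0.2}
    - {"dp": [0,0,0.005],"angular": [0,0,0],"fingers": -0.1}
    - {"dp": [0,0,0.005],"angular": [0,0,0],"fingers": -0.1}
    - {"dp": [0,0,0.005],"angular": [0,0,0],"fingers": -0.1}
    - {"dp": [0,0,0.005],"angular": [0,0,0],"fingers": -0.1}
    - {"dp": [0,0,0.005],"angular": [0,0,0],"fingers": -0.1}

```text
clock: 24.6
position: [0.4779, 0.3345, 0.0775]
eef_rot: [-3.123, 0.344, -0.0]
ft_force: [0.4, -0.2, -0.1]
finger_gap: 0.448
finger_force: 0.0
```

>>> carry_out:
  targets:
    - {"dp": [0,0,-0.2],"angular": [0,0,0],"fingers": -0.1}
    - {"dp": [0,0,-0.5],"angular": [0,0,0],"fingers": -0.1}
    - {"dp": [0,0,-0.9],"angular": [0,0,0],"fingers": -0.1}
    - {"dp": [0,0,-1],"angular": [0,0,0],"fingers": -0.1}
    - {"dp": [0,0,-1],"angular": [0,0,0],"fingers": -0.1}

```text
clock: 25.02
position: [0.4788, 0.3351, 0.1605]
eef_rot: [-3.12, 0.343, -0.005]
ft_force: [0.1, -0.3, -1.1]
finger_gap: 0.45
finger_force: 0.0
```

>>> carry_out:
  targets:
    - {"dp": [-0.5,0.4,-0.4],"angular": [0,0,0],"fingers": -0.1}
    - {"dp": [-1,0.8,-0.9],"angular": [0,0,0],"fingers": -0.1}
    - {"dp": [-1,0.8,-0.9],"angular": [0,0,0],"fingers": -0.1}
    - {"dp": [-1,0.8,-0.9],"angular": [0,0,0],"fingers": -0.1}

```text
clock: 25.35
position: [0.3835, 0.2885, 0.2339]
eef_rot: [-3.119, 0.343, -0.006]
ft_force: [-0.0, -0.0, 1.3]
finger_gap: 0.45
finger_force: 0.0
```

```bash
python3 - <<'E'
from h import *
im,P=cloud('scene'); cv2.imwrite('pics/s3.png',im[:,:,::-1]); print(state()['clock'])
im,P=cloud('top'); P=P.reshape(-1,3)
for n,c,z in(('tray',(.4845,.3328),.019),('mid',(.5746,-.012),.022),('right',(.5757,-.1425),.022)):
    f=P[(abs(P[:,2]-z)<.005)&(abs(P[:,0]-c[0])<.085)&(abs(P[:,1]-c[1])<.05)]
    r=cv2.minAreaRect(f[:,:2].astype(np.float32)*1000); print(n,len(f),np.round(np.array([*r[0],*r[1],r[2]]),1))
E
```

```text
25.4
tray 1598 [487.9 333.2 165.2  94.7   1.8]
mid 1646 [574.7 -12.3  64.  150.4  77.7]
right 1617 [ 575.9 -142.3   64.8  151.1   86.5]
```

View pics/s3.png

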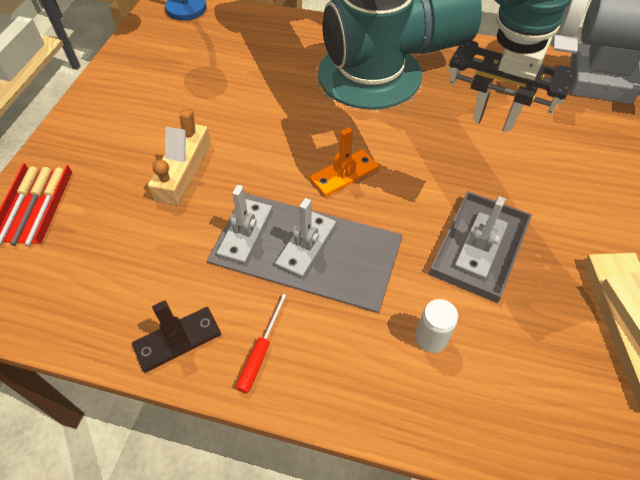

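The loose bracket stands flat in the tray at (482,245). The sound ones at (243,230) and (306,240) are unmoved, as are the plane, screwdriver and tin. The gripper is clear, so I'm handing the job in.

```bash
python3 -c "
from station import ticket; print(ticket.finish_job())"
```

```text
the job is handed in; nothing more can be done
None
```

The job is handed in (no verdict came back): I checked all three brackets left to right, found the left one loose (about 20 mm of play at the arm) and set it upright in the scrap tray; the two sound brackets measured unmoved, the plane, screwdriver and tin look undisturbed, and it took about 25 s, though one push on the loose arm overran its stop to about 13 N without shifting the foot measurably.

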